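Prise the split retaining ring out of a polishing head

TASK

Free the worn disc of the polishing head: with the bent pick, prise the red end of the split ring up out of its groove, so that it snaps up over the brass lip. Then lay the pick back on its wooden rest and put the ring in the blue bowl, leaving the other things on the table where they are.

Things in the scene. Friction and masses are not known exactly. Their poses are not given: they have to be found in the camera images.
- head: Grey polishing head, fixed, 116 mm across (flange 140 mm, 8 mm high), rim 38 mm high. Origin: centre of its underside, z up. Its bore (radius 47) holds the split ring on a seat 31.5 mm up. The ring's gap spans -147 to -97 degrees (from head +x towards +y); there the rim is cut away down to a slot floor 25.5 mm up. Inside: fixed disc, radius 33, top 28.5 up; hub radius 9, top 33.5.
- slot (a point): On the slot floor in the ring's gap: (-12, -42, 25.5) mm in the head's frame, axes as the head's. The slot, radii 34 to 47 mm, runs on level along head +x under the red end, to -76 degrees (20 mm on from here): 6 mm of free height under the end, whose face is 7 mm on. The pick's foot goes down here, then slides along +x. A brass key at -144 degrees keeps the ring from turning.
- ring: Loose split steel ring, about 80 g, inner radius 38, outer 46 mm, section 8 wide x 5 high. Origin: its centre, at its underside, z up; seated, its axes agree with the head's. Two sprung halves give inwards at 1 to 3 N. Lifting the red end: force climbs to 4 to 11 N, drops as it slips past the lip's edge after about 6 mm; 10 to 14 mm in all and it springs out onto the lip.
- ring_end (a point): Middle of the ring's section in its red end piece (10 mm long, 8 wide, 5 high), 4.5 mm in from the end face: (-0.5, -42, 2.5) mm in the ring's frame. x runs along the ring, y is radial (the 8 mm width to grip), z up. Seated it is 34 mm above the table; after the snap 44 to 49 mm, the back still in the groove.
- pick: Loose bent pick, about 60 g, on its rest. Blue handle 74 x 14 x 20 mm (x, y, z); origin: centre of the handle's underside; x points to the tip, z up. Steel shank, 5 mm thick, along x at z = 10 mm to a bend at x = 65; then a foot 4 mm thick, 16 mm long, bent up to +z by 35 degrees: tip the pick nose-down 35 degrees and the foot is level. It can pivot in a light grip.
- pick_tip (a point): Middle of the round end of the pick's foot, at (78.1, 0, 19.2) mm in the pick's frame.
- rest: Fixed dark wooden pick rest, 76 x 50 mm. Origin: centre of its underside, x along the pick. Two cross bars, 8 mm thick, at x = -33 and +33 mm, tops 22 mm above the table, carry the ends of the handle; between them 58 mm is free for the fingers above a 6 mm base board.
- bowl_blue: Open blue plastic bowl, rim radius 75 mm, 45 mm high; origin: centre of its underside. The ring goes in here.
- bowl_orange: Orange bowl of the same size; leave alone.
- bowl_lime: Yellow bowl, rim radius 65, 55 mm high; leave alone.
- stone: Two-layer rubbing block 70 x 50 x 37 mm; leave alone.
- dish: White ceramic slab dish 150 x 60 x 12 mm; leave alone.
- clock: White desk clock 30 x 110 x 110 mm; leave alone.
- sprayer: Clear spray bottle with orange head, 195 mm high; leave alone.
- brush: Brush lying on the table; leave alone.
- lip (a point): Inner edge of the brass lip, at -60 degrees, radius 42.5, 40.5 mm above the table; 10 mm long, smooth, diamond section with 45 degree faces. It overhangs the seated ring's outer edge by 3.5 mm. A ring lifted past the edge is first squeezed inwards, then springs out and up the lip's upper face and stays sitting on it; short of that it slides back down.
- tab (a point): Inner edge of a fixed brass tab on the head, opposite the red end: (0, 43.5, 38.3) mm in the head's frame, 14 mm wide, 2 mm thick. It overhangs the ring's back by 2.5 mm with 0.8 mm of play, so the ring hinges up about its back; once the red end is up, draw the ring some 8 mm towards the red end (head -y) to free its back, then lift it out.
- ring_arm (a joint): Spring hinge at the ring's back (58 degrees in its frame) between its two halves, rad: 0 when the ring is sprung open as made (seated, sitting on the lip, or free), about -0.07 while its red half is squeezed inwards past the lip's edge.
Things that resemble listed ones, but are neither listed nor needed, are in the scene too. There is more than one size of the pick; the one meant has the size given above.

How it is judged:
By the outcome, as a careful person would: the job done as asked, in the order asked, and still so for the second after the job is handed in, with the robot touching nothing.
It also fails if it takes over 69 s, if anything falls off the work surface, if the arm or the gripper's body presses on something with over 40 N, if the wrist force passes 120 N, or if a joint passes its speed limit or range.

ROBOT

A 6-joint arm with a two-finger parallel gripper is mounted at the origin on the work surface. World frame = base frame: x ahead of the robot, y to its left, z up, the work surface at z = 0. Lengths are in m, angles in rad, forces in N, time in s.
With the tool pointing down it reaches from about 0.225 to 0.875 m from the base axis. Payload 3.4 kg.
Tool frame: the origin (TCP) lies at the very end of the fingers, on their centre line; the grasp point (between the pads) lies 19 mm behind it; z points along the fingers, y is the line along which they close (so a half turn about z gives the same grasp; the last joint's range is limited). The gripper opens to 85 mm and grips with 20 to 120 N. Pads are 22 mm wide; open, the fingers measure 114 mm over their backs; the gripper's body (76 mm by 85 mm) begins 54 mm behind the grasp point. The pads swing forward as they close: fully open they stand 13 mm farther back than shut.
Start: joints at [-1.225, 0.276, 1.505, -0, 1.361, -0.121], TCP at [0.259, -0.514, 0.231] pointing down, gripper open.
Joint ranges: [-2.89, 2.89], [-0.75, 2.08], [0.22, 2.7], [-1.18, 4.32], [0.11, 2.71], [-2.7, 2.7]. Speed limits (rad/s): [2.57, 2.57, 3.14, 3.14, 3.14, 3.14].

INTERFACE

Orientations are given as a unit quaternion [w, x, y, z].
In Python, from rig import readout, vision, manip gives the robot as it stands.
- The arm moves only by the shell command python3 -m handwheel 'ROWS' [FORCE]. ROWS is JSON, a list of rows, each a list of 3 entries, a list of its own where there are three numbers: the shift along the tool's x, y, z in mm, then the turn, a rotation vector about the tool's x, y, z in units of 6 degrees (1.0 is 6 degrees), then the closure, from -1 (fully open) to 1 (shut), so that 0 is half open. A call has 1 to 20 rows; each row shifts and turns the commanded pose from where the row before left it, along the tool's axes as they then stand; what a row does not reach is not made up. A row lasts 1/8 s, in which the tool goes at most 62.5 mm and 10.7 degrees, less where a joint would pass 70% of its speed; a pose out of reach is approached as far as the arm can. A call is refused whole if a number of a shift passes 62.5 or a number of a turn 1, either way. A call with a gripper value outside its range is refused whole. The fingers move at their own pace and stop on an object; FORCE is the grip in N (left out, the last holds). Time passes only in rows, so rows that do not move let the fingers close. It gives the time, the measured TCP pose, the force, the opening and the grip force at its end, in the units of the state.
- readout.get_state(): the state, without advancing time (a new reading comes with each control period).
- vision.get_image(name): name is "scene" or "top" or "wrist"; returns the picture (420x560x3 uint8, blue, green, red); there is no depth.
- vision.camera_params(name): a dict with "intrinsics" (3x3 intrinsics, pixels), "dist" ([k1, k2, p1, p2, k3] as OpenCV has them; the pictures are not rectified), "rvec" (rotation vector, rad) and "tvec" (3), from world to camera coordinates, as OpenCV has them; the wrist camera has in their place "hand_eye" (4x4, takes a point from camera to tool coordinates, whose origin is the TCP and whose axes are the flange's). Camera axes: x right, y down, z forward; pixel columns grow to the right and rows downward; lengths in m; the calibration is good to about 2 mm. A picture is of the moment at which its call begins: read the wrist's pose just before it. camera_params takes no time and is no camera call.
- manip.sign_off(): hands the job in; it is judged then, once.
The state is a dict: "clock": time; "qpos": joint angles; "qd": joint speeds; "effort": joint torques, N m; "position": TCP position; "ee_rot": TCP orientation; "contact_force": force on the tool from outside, world axes, zero at the start; "moment": the same for the moment, N m; "width": finger opening in m; "gripper_force": force on a finger pad.
Only numpy, scipy, OpenCV 4.12 (cv2) and the standard library are available. Lean on these libraries where they do the work, as an engineer would, in place of code of your own. Each camera call takes 0.05 s, during which the arm holds its last target. There are 200 camera calls.

## Working session

There is one attempt and no reset: what is moved stays moved. The work goes in short steps, Python scripts to look and compute and a shell command to move; the robot and the scene stay as the last step left them, time stands still between calls to the robot, and variables do not carry over. Pictures are saved under pics/ and viewed, at most 14 in all, crops included, and the job is handed in when it is done.

```bash
mkdir -p pics; cat > h.py <<'E'
import numpy as np, cv2
from rig import readout, vision, manip
from scipy.spatial.transform import Rotation as R
def snap(n,f):
    im=vision.get_image(n); cv2.imwrite('pics/'+f,im); return im
def cam(n):
    p=vision.camera_params(n); K=np.array(p['intrinsics'],float); d=np.array(p['dist'],float)
    if 'rvec' in p:
        Rm=cv2.Rodrigues(np.array(p['rvec'],float))[0]; t=np.array(p['tvec'],float).ravel()
    else:
        s=readout.get_state(); q=s['ee_rot']; T=np.eye(4); T[:3,:3]=R.from_quat([q[1],q[2],q[3],q[0]]).as_matrix(); T[:3,3]=s['position']
        W=np.linalg.inv(T@np.array(p['hand_eye'])); Rm=W[:3,:3]; t=W[:3,3]
    return K,d,Rm,t
def px2w(c,uv,z):
    K,d,Rm,t=c; n=cv2.undistortPoints(np.array([[uv]],float),K,d)[0,0]
    r=Rm.T@np.array([n[0],n[1],1]); o=-Rm.T@t
    return o+r*(z-o[2])/r[2]
def w2px(c,P):
    K,d,Rm,t=c; return cv2.projectPoints(np.array(P,float).reshape(-1,1,3),cv2.Rodrigues(Rm)[0],t,K,d)[0].reshape(-1,2)
E
python3 - <<'E'
from h import *
a=snap('top','top0.png'); b=snap('scene','scene0.png')
print(readout.get_state())
for n in('top','scene'):
    K,d,Rm,t=cam(n);print(n,K[0,0],-Rm.T@t,Rm[2])
print(vision.camera_params('wrist'))
E
```

```text
{'clock': 0.1, 'qpos': array([-1.22500286e+00,  2.76517505e-01,  1.50599233e+00, -4.24559236e-05,
        1.36067907e+00, -1.21010370e-01]), 'qd': array([ 1.53989843e-04,  4.76041509e-04, -4.11793252e-03, -2.56573280e-04,
        8.75194320e-05,  1.28477250e-03]), 'effort': array([ 9.20544917e-04, -4.17698050e+01, -2.46405566e+01, -1.90115288e-04,
        5.79975531e-03, -9.96227357e-06]), 'position': array([ 0.25858943, -0.5130588 ,  0.23053999]), 'ee_rot': array([-7.90761968e-04,  9.72883863e-01,  2.31292782e-01, -1.10140422e-04]), 'contact_force': array([-0.76066283, -0.18838418, -0.22018343]), 'moment': array([-0.00608963,  0.01714793,  0.0142854 ]), 'gripper_force': 0.0, 'width': 0.08537561437805426}
top 421.1587498526435 [0.44682233 0.00812147 1.21390186] [ 0.0896136   0.0094001  -0.99593225]
scene 530.0796905275387 [1.15535989 1.08301085 0.89019255] [-0.40198213 -0.72384107 -0.56077133]
{'intrinsics': array([[320.58202147,   0.        , 280.74778642],
       [  0.        , 320.58202147, 209.76228295],
       [  0.        ,   0.        ,   1.        ]]), 'dist': array([-0.05772987,  0.        ,  0.        ,  0.        ,  0.        ]), 'hand_eye': array([[ 1.22484133e-03, -9.55900208e-01, -2.93689108e-01,
         7.53285277e-02],
       [ 9.99998500e-01,  1.53041459e-03, -8.10667202e-04,
         5.64232767e-04],
       [ 1.22438304e-03, -2.93687675e-01,  9.55900649e-01,
        -1.42760332e-01],
       [ 0.00000000e+00,  0.00000000e+00,  0.00000000e+00,
         1.00000000e+00]])}
```

View pics/top0.png

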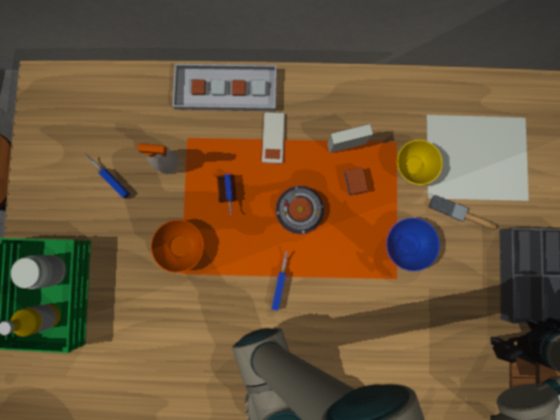

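View pics/scene0.png

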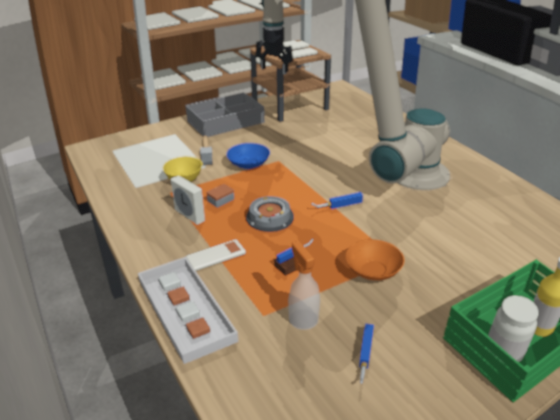

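Blue picks in the top view: (115,182) and (278,285) lie loose on the table and are longer; (229,188) sits on the dark rest, tip near (231,212), and is the one to choose. The head is at (300,209), the blue bowl at (413,244). Next is a close crop to check.

```bash
python3 - <<'E'
from h import *
im=cv2.imread('pics/top0.png'); 
c=im[160:240,200:340]; cv2.imwrite('pics/crop1.png',cv2.resize(c,None,fx=5.7,fy=5.7,interpolation=cv2.INTER_CUBIC))
C=cam('top')
for n,uv,z in [('pick',(229,188),.035),('picktip',(231,212),.04),('headc',(300,209),.035),('bowl',(413,244),.045),('rest',(229,188),0.02),('p2a',(276,308),.01),('p2b',(283,274),.01),('p2t',(288,252),.01),('p3a',(127,195),.01),('p3b',(103,170),.01)]: print(n,px2w(C,uv,z).round(4))
E
```

```text
pick [0.6071 0.1724 0.035 ]
picktip [0.5388 0.1638 0.04  ]
headc [ 0.5519 -0.0294  0.035 ]
bowl [ 0.4605 -0.3446  0.045 ]
rest [0.6092 0.1745 0.02  ]
p2a [0.2726 0.032  0.01  ]
p2b [0.3682 0.0144 0.01  ]
p2t [0.4306 0.0016 0.01  ]
p3a [0.5839 0.4732 0.01  ]
p3b [0.6563 0.5493 0.01  ]
```

View pics/crop1.png

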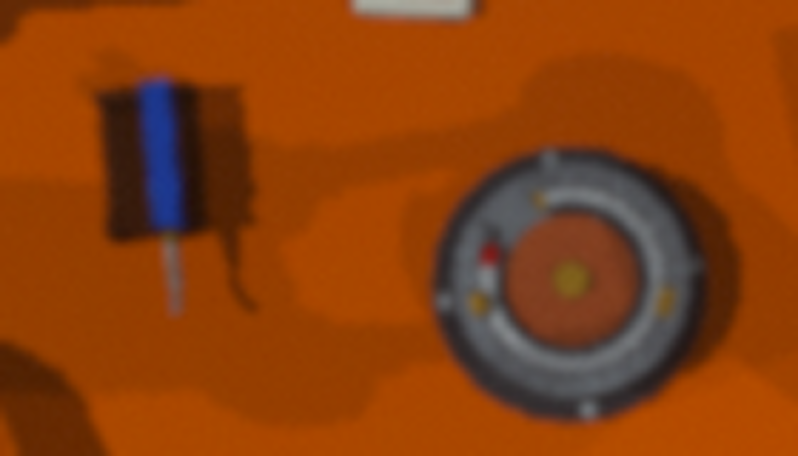

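```bash
cat >> h.py <<'E'
def st():
    s=readout.get_state(); q=s['ee_rot']; return s,np.array(s['position']),R.from_quat([q[1],q[2],q[3],q[0]])
def pose(yaw,tilt=0,roll=0):
    """tool down, tool x at world yaw (deg); tilt = nose-down about pick y"""
    a=np.radians(yaw); x=np.array([np.cos(a),np.sin(a),0]); z=np.array([0,0,-1.]); M=R.from_matrix(np.c_[x,np.cross(z,x),z])
    return M*R.from_euler('y',-tilt,degrees=True)*R.from_euler('x',roll,degrees=True)
def plan(P,Rt):
    s,p,r=st(); d=np.array(P)-p
    print('t',round(s['clock'],2),'cur axes mm',(r.inv().apply(d)*1e3).round(1),'turn u',(np.degrees((r.inv()*Rt).as_rotvec())/6).round(2),'tgt axes mm',(Rt.inv().apply(d)*1e3).round(1))
E
python3 -m handwheel '[[[44,-32,0],[0,0,0],-1],[[44,-32,0],[0,0,0],-1],[[44,-32,0],[0,0,0],-1],[[44,-32,0],[0,0,0],-1],[[44,-32,0],[0,0,0],-1],[[44,-32,0],[0,0,0],-1],[[44,-32,0],[0,0,0],-1],[[44,-32,0],[0,0,0],-1],[[44,-32,0],[0,0,0],-1],[[44,-32,0],[0,0,0],-1],[[44,-32,0],[0,0,0],-1],[[44,-32,0],[0,0,0],-1],[[0,0,5],[0,0,-1],-1],[[0,0,5],[0,0,-1],-1],[[0,0,5],[0,0,-1],-1],[[0,0,5],[0,0,-1],-1],[[0,0,5],[0,0,-1],-1],[[0,0,5],[0,0,-1],-1],[[0,0,5],[0,0,-1],-1],[[0,0,5],[0,0,-1],-1]]'
python3 -m handwheel '[[[0,0,2],[0,0,-1],-1],[[0,0,2],[0,0,-1],-1],[[0,0,2],[0,0,-1],-1],[[0,0,2],[0,0,-1],-1],[[0,0,2],[0,0,-1],-1],[[0,0,2],[0,0,-1],-1],[[0,0,2],[0,0,-1],-1],[[0,0,2],[0,0,-1],-1],[[0,0,2],[0,0,-1],-1],[[0,0,2],[0,0,-1],-1],[[0,0,0],[0,0,-1],-1],[[0,0,0],[0,0,-1],-1],[[0,0,0],[0,0,-1],-1],[[0,0,0],[0,0,-1],-1],[[0,0,0],[0,0,-1],-1],[[0,0,0],[0,0,-1],-1],[[0,0,0],[0,0,-1],-1],[[0,0,0],[0,0,-1],-1],[[0,0,0],[0,0,0],-1]]'
python3 - <<'E'
from h import *
s,p,r=st(); print(p,r.as_euler('xyz',degrees=True),s['qpos'].round(2))
np.savez('w1',*cam('wrist')); snap('wrist','w1.png')
E
```

```text
clock: 2.6
position: [0.5571, 0.067, 0.1906]
ee_rot: [-0.0, 0.794, 0.608, -0.0]
contact_force: [0.3, -0.4, -0.4]
width: 0.0855
gripper_force: 0.0
clock: 4.97
position: [0.5572, 0.067, 0.1709]
ee_rot: [-0.0, -0.023, 1.0, -0.0]
contact_force: [0.4, 0.5, -0.7]
width: 0.0852
gripper_force: 0.0
[0.55717891 0.06700171 0.17086733] [-1.79995770e+02 -5.04547841e-02 -1.77321798e+02] [-0.    0.3   1.63 -0.    1.21 -1.62]
```

View pics/w1.png

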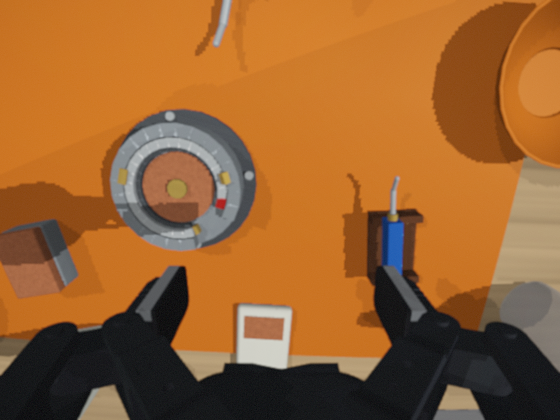

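The view shows: hub (176,188), red end (221,203), lip (226,178), tab (123,176), key (197,229), pick handle around (392,245), tip (397,178). I'll refine these by colour.

```bash
python3 - <<'E'
from h import *
f=np.load('w1.npz'); C=[f['arr_%d'%i] for i in range(4)]
im=cv2.imread('pics/w1.png'); hsv=cv2.cvtColor(im,cv2.COLOR_BGR2HSV)
def cen(m,box):
    x0,y0,x1,y1=box; k=np.zeros(m.shape,bool); k[y0:y1,x0:x1]=True; ys,xs=np.nonzero(m&k); return np.array([xs.mean(),ys.mean()]),len(xs)
H,S,V=[hsv[...,i].astype(int) for i in range(3)]
red=((H<6)|(H>174))&(S>180)&(V>100); brass=(H>17)&(H<32)&(S>110)
red_c=cen(red,(212,194,232,214)); hub=cen(brass,(160,172,192,204)); tab=cen(brass,(112,162,134,190)); lip=cen(brass,(215,165,238,192)); key=cen(brass,(185,220,208,240))
h=px2w(C,hub[0],.0335)
for n,c,z,a in[('red',red_c,.0365,-90.7),('tab',tab,.0383,90),('lip',lip,.0405,-60),('key',key,.038,-144)]:
    w=px2w(C,c[0],z); d=w-h; print(n,c,w.round(4),'r',np.hypot(*d[:2]).round(4),'yaw',((np.degrees(np.arctan2(d[1],d[0]))-a)%360).round(1))
print('hub',hub,h.round(4))
blue=(H>105)&(H<130)&(S>150)&(V>110)
x0,y0=370,205; ys,xs=np.nonzero(blue[y0:275,x0:415]); pts=np.c_[xs+x0,ys+y0]
for y in range(214,272,6):
    q=pts[pts[:,1]==y][:,0]; 
    if len(q): print(y,q.min(),q.max(),px2w(C,(q.min(),y),.042).round(4),px2w(C,(q.max()+1,y),.042).round(4))
print('top',pts[:,1].min(),px2w(C,(393,216),.042).round(4),'tip',px2w(C,(397.5,178),.0412).round(4),'bend',px2w(C,(392,214),.032).round(4))
c=im[195:290,340:450]; cv2.imwrite('pics/c2.png',np.hstack([cv2.resize(im[160:290,360:430],None,fx=4.5,fy=4.5,interpolation=3),cv2.resize(im[110:250,110:230],None,fx=4.18,fy=4.18,interpolation=3)[:585]])[:,:800])
E
```

```text
red (array([220.57142857, 203.28571429]), 56) [0.5642 0.0131 0.0365] r 0.0419 yaw 164.9
tab (array([122.24528302, 175.99056604]), 106) [ 0.5427 -0.0737  0.0383] r 0.0476 yaw 167.8
lip (array([224.33707865, 177.60674157]), 89) [0.5397 0.0173 0.0405] r 0.0463 yaw 166.4
key (array([196.13043478, 228.63043478]), 46) [ 0.589  -0.0093  0.038 ] r 0.0405 yaw 170.2
hub (array([176.5       , 188.16666667]), 300) [ 0.5528 -0.0272  0.0335]
226 388 402 [0.5767 0.1653 0.042 ] [0.5761 0.1791 0.042 ]
232 388 402 [0.5825 0.1662 0.042 ] [0.5819 0.1801 0.042 ]
238 387 402 [0.5884 0.1661 0.042 ] [0.5878 0.181  0.042 ]
244 387 402 [0.5943 0.167  0.042 ] [0.5937 0.182  0.042 ]
250 387 401 [0.6003 0.1679 0.042 ] [0.5997 0.1821 0.042 ]
256 387 401 [0.6064 0.1688 0.042 ] [0.6058 0.1831 0.042 ]
262 387 401 [0.6126 0.1698 0.042 ] [0.612  0.1841 0.042 ]
268 396 401 [0.6185 0.1794 0.042 ] [0.6182 0.1852 0.042 ]
top 222 [0.567  0.1685 0.042 ] tip [0.5325 0.1675 0.0412] bend [0.5682 0.1711 0.032 ]
```

View pics/c2.png

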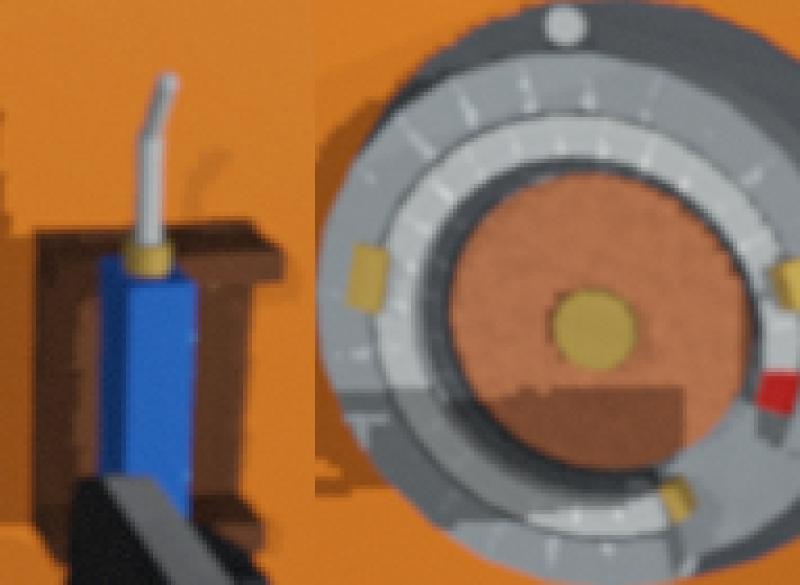

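```bash
python3 - <<'E'
from h import *
plan([.6034,.1755,.013],pose(187))
E
```

```text
t 5.03 cur axes mm [-51.2 106.3 157.9] turn u [-0.   -0.01 -0.73] tgt axes mm [-59.  102.1 157.9]
```

```bash
python3 -m handwheel '[[[0,0,0],[0,0,-0.73],-0.5],[[-20,34,0],[0,0,0],-0.5],[[-20,34,0],[0,0,0],-0.5],[[-19,34,0],[0,0,0],-0.5],[[0,0,50],[0,0,0],-0.5],[[0,0,50],[0,0,0],-0.5],[[0,0,40],[0,0,0],-0.5],[[0,0,18],[0,0,0],-0.5],[[0,0,0],[0,0,0],-0.5]]' 60
python3 - <<'E'
from h import *
plan([.6034,.1755,.013],pose(187))
E
```

```text
clock: 6.15
position: [0.6019, 0.1753, 0.0114]
ee_rot: [-0.002, -0.062, 0.998, -0.0]
contact_force: [-0.2, 0.6, -0.2]
width: 0.0639
gripper_force: 0.0
t 6.15 cur axes mm [-1.5  0.1 -1.6] turn u [-0.   -0.04  0.01] tgt axes mm [-1.5  0.1 -1.6]
```

```bash
python3 -m handwheel '[[[0,0,-1],[0,0,0],1],[[0,0,0],[0,0,0],1],[[0,0,0],[0,0,0],1],[[0,0,0],[0,0,0],1],[[0,0,0],[0,0,0],1],[[0,0,0],[0,0,0],1]]' 110
python3 - <<'E'
from h import *
s,p,r=st(); print(p,r.as_quat(),s['contact_force'],s['width'],s['gripper_force'])
E
```

```text
clock: 6.9
position: [0.6042, 0.1756, 0.0158]
ee_rot: [0.001, -0.062, 0.998, 0.0]
contact_force: [-0.9, -0.2, 6.5]
width: 0.012
gripper_force: 107.7
[0.60421161 0.17562837 0.01582993] [-6.20988783e-02  9.98069247e-01  4.63028418e-05  1.22686549e-03] [-0.87142231 -0.16668229  6.53863102] 0.01195119197631074 107.70659565925598
```

```bash
cat >> h.py <<'E'
HC=np.array([.5528,-.0272,0]); HY=166.
TIP=np.array([.0729,0,-.0254])
def head(x,y,z): return HC+R.from_euler('z',HY,degrees=True).apply(np.array([x,y,z])/1e3)
def tcp_for_tip(P,Rt): return np.array(P)-Rt.apply(TIP)
E
python3 -m handwheel '[[[0,0,-20],[0,0,0],1],[[0,0,-40],[0,0,0],1],[[0,0,-50],[0,0,0],1],[[0,0,0],[0,0,0.88],1],[[0,0,0],[0,0,0.88],1],[[0,0,0],[0,0,0.87],1],[[0,0,0],[0,0,0.87],1],[[0,0,0],[0,-0.97,0],1],[[0,0,0],[0,-0.97,0],1],[[0,0,0],[0,-0.97,0],1],[[0,0,0],[0,-0.97,0],1],[[0,0,0],[0,-0.97,0],1],[[0,0,0],[0,-0.98,0],1],[[0,0,0],[0,0,0],1]]'
python3 - <<'E'
from h import *
Rt=pose(HY,35)
plan(tcp_for_tip(head(-12,-42,85),Rt),Rt)
E
```

```text
clock: 8.65
position: [0.6009, 0.1747, 0.1228]
ee_rot: [0.293, 0.114, 0.949, -0.038]
contact_force: [-0.3, 0.4, -0.2]
width: 0.0119
gripper_force: 107.4
t 8.65 cur axes mm [ -62.6 -165.7   64.2] turn u [-0.02 -0.1   0.05] tgt axes mm [ -62.8 -165.5   64.5]
```

```bash
python3 -m handwheel '[[[-16,-41,16],[0,-0.1,0.05],1],[[-16,-41,16],[0,0,0],1],[[-16,-42,16],[0,0,0],1],[[-15,-42,16],[0,0,0],1],[[0,0,0],[0,0,0],1],[[0,0,0],[0,0,0],1]]'
python3 - <<'E'
from h import *
Rt=pose(HY,35)
plan(tcp_for_tip(head(-12,-42,85),Rt),Rt)
s,p,r=st(); C=cam('wrist'); np.savez('w3',*C); im=snap('wrist','w3.png')
print('tip pred px',w2px(C,p+r.apply(TIP)), 'red,lip,slot px',w2px(C,[head(-.5,-42,36.5),head(21,-37,40.5),head(-12,-42,25.5)]))
E
```

```text
clock: 9.4
position: [0.6493, -0.0084, 0.1084]
ee_rot: [0.3, 0.119, 0.946, -0.037]
contact_force: [0.2, -0.1, -0.5]
width: 0.0123
gripper_force: 107.7
t 9.4 cur axes mm [3.7 0.4 0.3] turn u [-0.01  0.03 -0.05] tgt axes mm [3.7 0.4 0.3]
tip pred px [[280.67783248 116.07377003]] red,lip,slot px [[280.28723279  15.36205393]
 [266.30498168 -41.8168601 ]
 [280.37233536  32.02045681]]
```

View pics/w3.png

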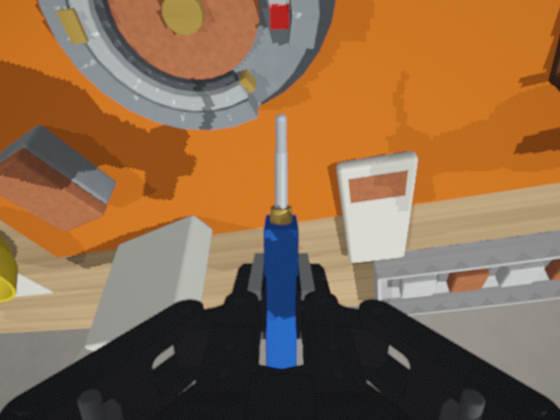

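The wrist view shows the tip at (281,115) as predicted, the red end at (280,15) as predicted, and the hub at (183,14). Now I'll check the hub and plan the descent.

```bash
python3 - <<'E'
from h import *
f=np.load('w3.npz'); C=[f['arr_%d'%i] for i in range(4)]
im=cv2.imread('pics/w3.png'); hsv=cv2.cvtColor(im,cv2.COLOR_BGR2HSV).astype(int);H,S,V=hsv[...,0],hsv[...,1],hsv[...,2]
def cen(m,b):
    ys,xs=np.nonzero(m[b[1]:b[3],b[0]:b[2]]); return xs.mean()+b[0],ys.mean()+b[1],xs.min()+b[0],xs.max()+b[0],ys.min()+b[1],ys.max()+b[1]
red=((H<6)|(H>174))&(S>180)&(V>90)
print('red',cen(red,(265,0,295,32))); print('hub',cen((H>17)&(H<32)&(S>110),(155,0,210,40)),'pred',w2px(C,[head(0,0,33.5)]))
print('tab pred',w2px(C,[head(-7,43.5,38.3),head(7,43.5,38.3)]),'red face corners',w2px(C,[head(-5,-46,36.5),head(-5,-38,36.5),head(-5,-46,31.5),head(-5,-38,31.5),head(5,-38,36.5)]))
Rt=pose(HY,35)
for z in(45,29): plan(tcp_for_tip(head(-12.5,-42,z),Rt),Rt)
E
```

```text
red (np.float64(279.1421188630491), np.float64(16.560723514211887), np.int64(271), np.int64(288), np.int64(5), np.int64(28))
hub (np.float64(182.7353896103896), np.float64(15.294642857142858), np.int64(162), np.int64(203), np.int64(0), np.int64(34)) pred [[182.2232505   13.04442349]]
tab pred [[87.11191245 37.99103576]
 [72.6244279   4.42726764]] red face corners [[289.62283988  26.33591237]
 [271.05623801  26.43203546]
 [289.38857214  21.63195602]
 [271.25251837  21.72618505]
 [270.42344585   1.27081548]]
t 9.45 cur axes mm [25.9 -0.4 33.5] turn u [-0.01  0.03 -0.04] tgt axes mm [25.8 -0.4 33.6]
t 9.45 cur axes mm [35.1 -0.5 46.6] turn u [-0.01  0.03 -0.04] tgt axes mm [34.9 -0.4 46.7]
```

```bash
python3 -m handwheel '[[[9,0,11],[0,0.03,-0.04],1],[[9,0,11],[0,0,0],1],[[8,0,11.5],[0,0,0],1],[[4,0,6],[0,0,0],1],[[2.3,0,3.3],[0,0,0],1],[[1.5,0,2],[0,0,0],1],[[0,0,0],[0,0,0],1],[[0,0,0],[0,0,0],1]]'
python3 - <<'E'
from h import *
Rt=pose(HY,35);s,p,r=st()
t=p+r.apply(TIP); print('tip head',R.from_euler('z',-HY,degrees=True).apply(t-HC)*1e3,r.inv().apply([0,0,-1]),s['contact_force'])
plan(tcp_for_tip(head(-12.5,-42,28.3),Rt),Rt)
E
```

```text
clock: 10.45
position: [0.6469, -0.0063, 0.0522]
ee_rot: [0.299, 0.116, 0.947, -0.037]
contact_force: [-0.0, -0.2, -0.0]
width: 0.012
gripper_force: 107.7
tip head [-12.00088841 -42.95256703  31.14746981] [0.57389344 0.00084575 0.81892955] [-0.02242242 -0.19518114 -0.02423157]
t 10.45 cur axes mm [ 1.2 -1.1  2.6] turn u [-0.    0.    0.01] tgt axes mm [ 1.2 -1.1  2.6]
```

```bash
python3 -m handwheel '[[[0.8,-1,1.8],[0,0,0],1],[[0.3,0,0.7],[0,0,0],1],[[0,0,0],[0,0,0],1],[[0,0,0],[0,0,0],1]]'; python3 -m handwheel '[[[0.4,0,0.6],[0,0,0],1],[[0,0,0],[0,0,0],1]]'; python3 -m handwheel '[[[0.4,0,0.6],[0,0,0],1],[[0,0,0],[0,0,0],1]]'
cat > tip.py <<'E'
from h import *
s,p,r=st()
print('tip head',(R.from_euler('z',-HY,degrees=True).apply(p+r.apply(TIP)-HC)*1e3).round(2),s['contact_force'].round(2),s['moment'].round(3))
E
python3 tip.py
```

```text
clock: 10.95
position: [0.6471, -0.0084, 0.0495]
ee_rot: [0.298, 0.116, 0.947, -0.037]
contact_force: [0.2, -0.1, -0.9]
width: 0.0122
gripper_force: 107.7
clock: 11.2
position: [0.6472, -0.0085, 0.049]
ee_rot: [0.298, 0.116, 0.947, -0.037]
contact_force: [0.9, -0.5, -0.1]
width: 0.0122
gripper_force: 107.7
clock: 11.45
position: [0.6473, -0.0085, 0.0485]
ee_rot: [0.298, 0.116, 0.947, -0.037]
contact_force: [0.2, 0.1, -0.4]
width: 0.0118
gripper_force: 107.7
tip head [-12.88 -41.01  27.61] [ 0.25  0.1  -0.36] [0.066 0.278 0.051]
```

```bash
python3 -m handwheel '[[[0.3,0.7,0.4],[0,0,0],1],[[0,0,0],[0,0,0],1]]';python3 tip.py; python3 -m handwheel '[[[0.3,0,0.4],[0,0,0],1],[[0,0,0],[0,0,0],1]]'; python3 tip.py;  python3 -m handwheel '[[[0.3,0,0.4],[0,0,0],1],[[0,0,0],[0,0,0],1]]'; python3 tip.py
```

```text
clock: 11.7
position: [0.6477, -0.0076, 0.0483]
ee_rot: [0.298, 0.116, 0.947, -0.037]
contact_force: [-0.2, 0.4, -0.7]
width: 0.012
gripper_force: 107.8
tip head [-13.01 -41.92  27.45] [-0.23  0.4  -0.73] [ 0.109  0.332 -0.009]
clock: 11.95
position: [0.6478, -0.0076, 0.0481]
ee_rot: [0.297, 0.116, 0.947, -0.037]
contact_force: [-1.4, -0.1, 0.9]
width: 0.0124
gripper_force: 107.8
tip head [-13.1  -41.95  27.24] [-1.38 -0.09  0.87] [0.198 0.356 0.002]
clock: 12.2
position: [0.6479, -0.0077, 0.0479]
ee_rot: [0.297, 0.116, 0.947, -0.037]
contact_force: [-0.3, 1.1, 2.8]
width: 0.0123
gripper_force: 108.0
tip head [-13.19 -41.94  27.02] [-0.28  1.06  2.8 ] [0.284 0.329 0.081]
```

```bash
python3 -m handwheel '[[[-0.9,0,-1.3],[0,0,0],1],[[0,0,0],[0,0,0],1],[[2,0,-1.4],[0,0,0],1],[[2,0,-1.4],[0,0,0],1],[[2,0,-1.4],[0,0,0],1],[[0,0,0],[0,0,0],1]]'; python3 tip.py
```

```text
clock: 12.95
position: [0.6405, -0.006, 0.0498]
ee_rot: [0.297, 0.116, 0.947, -0.037]
contact_force: [-0.4, -0.1, -0.7]
width: 0.0123
gripper_force: 107.7
tip head [ -5.61 -41.72  29.06] [-0.44 -0.07 -0.71] [ 0.055  0.316 -0.009]
```

```bash
python3 -m handwheel '[[[0.5,0,0.7],[0,0,0],1],[[0,0,0],[0,0,0],1],[[2,0,-1.4],[0,0,0],1],[[2,0,-1.3],[0,0,0],1],[[2,0,-1.3],[0,0,0],1],[[0,0,0],[0,0,0],1]]'; python3 tip.py
```

```text
clock: 13.7
position: [0.6341, -0.0044, 0.0503]
ee_rot: [0.295, 0.116, 0.948, -0.036]
contact_force: [0.6, 0.2, -0.9]
width: 0.0123
gripper_force: 107.6
tip head [  1.09 -41.76  29.8 ] [ 0.55  0.19 -0.89] [ 0.09   0.31  -0.019]
```

```bash
python3 -m handwheel '[[[1.9,0,-0.9],[0,0,0],1],[[0,0,0],[0,0,0],1],[[-1.1,0,-1.6],[0,0,0],1],[[-1.1,0,-1.6],[0,0,0],1],[[0,0,0],[0,0,0],1]]' 120; python3 tip.py; python3 -m handwheel '[[[-1.1,0,-1.6],[0,0,0],1],[[-1.1,0,-1.6],[0,0,0],1],[[0,0,0],[0,0,0],1]]'; python3 tip.py
```

```text
clock: 14.32
position: [0.6321, -0.0042, 0.0536]
ee_rot: [0.294, 0.116, 0.948, -0.037]
contact_force: [2.2, -1.4, -7.2]
width: 0.0118
gripper_force: 117.6
tip head [  3.1  -41.47  33.25] [ 2.21 -1.41 -7.23] [-0.025  0.139 -0.062]
clock: 14.7
position: [0.6316, -0.0045, 0.0561]
ee_rot: [0.293, 0.116, 0.948, -0.037]
contact_force: [6.2, -2.8, -16.4]
width: 0.012
gripper_force: 117.1
tip head [  3.53 -41.14  35.94] [  6.15  -2.77 -16.41] [-0.207 -0.286 -0.038]
```

```bash
python3 -m handwheel '[[[-0.8,0,-1.2],[0,0,0],1],[[0,0,0],[0,0,0],1]]'; python3 tip.py; python3 - <<'E'
from h import *
s,p,r=st(); C=cam('wrist'); np.savez('w4',*C); im=snap('wrist','w4.png')
print(w2px(C,[p+r.apply(TIP),head(-.5,-42,36.5)]))
E
```

```text
clock: 14.95
position: [0.6317, -0.0048, 0.0579]
ee_rot: [0.293, 0.116, 0.948, -0.037]
contact_force: [5.1, -3.3, -13.8]
width: 0.0119
gripper_force: 117.5
tip head [  3.36 -40.84  37.68] [  5.1   -3.29 -13.77] [-0.426 -0.197 -0.038]
[[280.68936997 116.06159907]
 [283.88336883 123.13461806]]
```

View pics/w4.png

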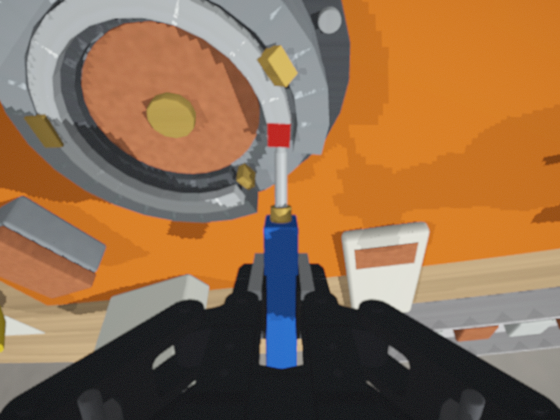

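The wrist view shows the foot under the red end at (279,134), with the end raised and passing inward of the lip at (278,65). I'll keep lifting.

```bash
python3 -m handwheel '[[[-1.1,0,-1.6],[0,0,0],1],[[-1.1,0,-1.6],[0,0,0],1],[[0,0,0],[0,0,0],1]]'; python3 tip.py; python3 -m handwheel '[[[-1.1,0,-1.6],[0,0,0],1],[[-1.1,0,-1.6],[0,0,0],1],[[0,0,0],[0,0,0],1]]'; python3 tip.py
```

```text
clock: 15.38
position: [0.6314, -0.0046, 0.0615]
ee_rot: [0.293, 0.116, 0.948, -0.037]
contact_force: [0.5, -0.4, -0.5]
width: 0.0118
gripper_force: 119.6
tip head [  3.73 -40.92  41.35] [ 0.5  -0.37 -0.55] [ 0.119  0.341 -0.032]
clock: 15.75
position: [0.6328, -0.0039, 0.0683]
ee_rot: [0.295, 0.116, 0.948, -0.036]
contact_force: [-0.6, 0.4, -0.4]
width: 0.0118
gripper_force: 119.6
tip head [  2.46 -41.98  47.73] [-0.59  0.4  -0.44] [0.084 0.318 0.005]
```

```bash
python3 - <<'E'
from h import *
s,p,r=st(); C=cam('wrist'); np.savez('w5',*C); im=snap('wrist','w5.png'); cv2.imwrite('pics/w5c.png',cv2.resize(im[0:220,120:400],None,fx=2.5,fy=2.5,interpolation=3))
E
```

```text
(no output)
```

View pics/w5c.png

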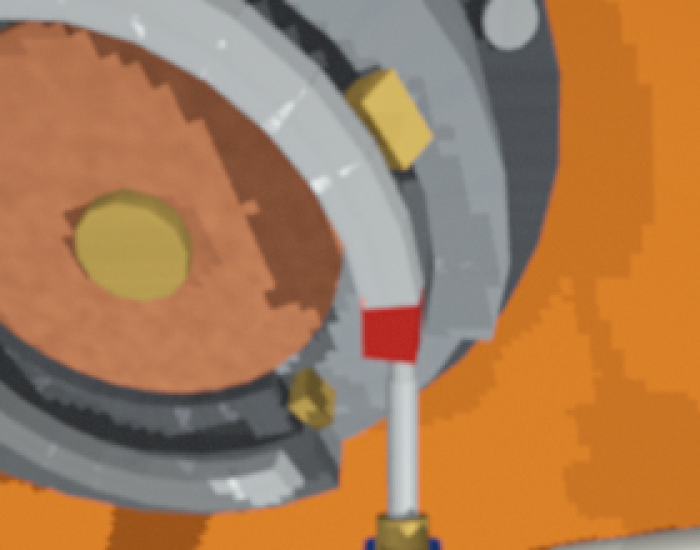

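```bash
python3 -m handwheel '[[[0.9,0,1.3],[0,0,0],1],[[0.9,0,1.3],[0,0,0],1],[[0.9,0,1.3],[0,0,0],1],[[0.9,0,1.3],[0,0,0],1],[[0.9,0,1.3],[0,0,0],1],[[0,0,0],[0,0,0],1]]'; python3 tip.py; python3 - <<'E'
from h import *
s,p,r=st(); C=cam('wrist'); np.savez('w6',*C); im=snap('wrist','w6.png'); 
hsv=cv2.cvtColor(im,cv2.COLOR_BGR2HSV).astype(int);H,S,V=hsv[...,0],hsv[...,1],hsv[...,2]
red=((H<6)|(H>174))&(S>180)&(V>90)
ys,xs=np.nonzero(red[60:180,240:320]); print(xs.min()+240,xs.max()+240,ys.min()+60,ys.max()+60)
for z in(36.5,42,46,50): print(z,w2px(C,[head(-5,-46,z),head(-5,-38,z),head(5,-38,z)]).round(1).tolist())
E
```

```text
clock: 16.55
position: [0.6323, -0.004, 0.0593]
ee_rot: [0.295, 0.116, 0.948, -0.036]
contact_force: [-0.2, -0.1, 0.2]
width: 0.012
gripper_force: 119.6
tip head [  2.91 -41.73  38.86] [-0.25 -0.06  0.2 ] [ 0.099  0.327 -0.002]
267 289 134 155
36.5 [[292.0, 130.1], [270.7, 130.1], [270.1, 107.1]]
42 [[292.4, 139.6], [270.4, 139.5], [269.7, 116.4]]
46 [[292.6, 146.8], [270.2, 146.8], [269.5, 123.5]]
50 [[292.9, 154.3], [269.9, 154.3], [269.2, 131.1]]
```

```bash
python3 -m handwheel '[[[-3.3,0,2.3],[0,0,0],1],[[-3.3,0,2.3],[0,0,0],1],[[-3.3,0,2.3],[0,0,0],1],[[-4,0,2.8],[0,0,0],1],[[-6,0,4],[0,0,0],1],[[-6,0,4],[0,0,0],1],[[-16,0,-16],[0,0,0],1],[[-16,0,-20],[0,0,0],1],[[-16,0,-20],[0,0,0],1],[[0,0,0],[0,0,0],1]]'; python3 tip.py; python3 - <<'E'
from h import *
s,p,r=st(); C=cam('wrist'); np.savez('w7',*C); im=snap('wrist','w7.png'); cv2.imwrite('pics/w7c.png',im[0:240])
print(w2px(C,[p+r.apply(TIP)])); print(w2px(C,[head(-.5,-42,49)])) 
plan([.6042,.1756,.10],pose(187))
E
```

```text
clock: 17.85
position: [0.6724, -0.0135, 0.1358]
ee_rot: [0.297, 0.116, 0.947, -0.036]
contact_force: [0.9, -0.6, -1.0]
width: 0.0115
gripper_force: 119.7
tip head [-38.37 -42.27 114.98] [ 0.94 -0.59 -1.03] [ 0.102  0.326 -0.026]
[[280.68780515 116.06924401]]
[[279.7940426  -59.46678584]]
t 17.9 cur axes mm [109.9 167.4 -35.1] turn u [-1.06  5.71 -3.39] tgt axes mm [ 43.  195.8  33.6]
```

View pics/w7c.png

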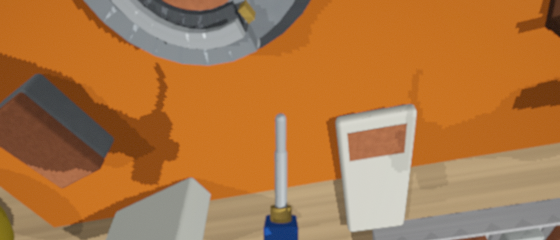

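```bash
python3 -m handwheel '[[[25,42,-13],[0,0,0],1],[[25,42,-13],[0,0,0],1],[[25,42,-13],[0,0,0],1],[[24,42,-13],[0,0,0],1],[[0,0,0],[0,0.97,0],1],[[0,0,0],[0,0.96,0],1],[[0,0,0],[0,0.96,0],1],[[0,0,0],[0,0.96,0],1],[[0,0,0],[0,0.96,0],1],[[0,0,0],[0,0.96,0],1],[[0,0,0],[0,0,-0.87],1],[[0,0,0],[0,0,-0.87],1],[[0,0,0],[0,0,-0.87],1],[[0,0,0],[0,0,-0.87],1],[[0,0,0],[0,0,0],1]]'; python3 - <<'E'
from h import *
plan([.6042,.1756,.0158],R.from_quat([-6.20988783e-02,9.98069247e-01,4.63028418e-05,1.22686549e-03]))
E
```

```text
clock: 19.77
position: [0.6024, 0.1753, 0.1175]
ee_rot: [0.001, -0.059, 0.998, -0.002]
contact_force: [-0.4, -0.8, -0.9]
width: 0.012
gripper_force: 119.7
t 19.77 cur axes mm [ -1.5   0.6 101.8] turn u [-0.05 -0.   -0.06] tgt axes mm [-1.500e+00  1.000e-01  1.018e+02]
```

```bash
python3 -m handwheel '[[[-1.5,0.3,40],[-0.05,0,-0.06],1],[[0,0,40],[0,0,0],1],[[0,0,12],[0,0,0],1],[[0,0,5],[0,0,0],1],[[0,0,0],[0,0,0],1],[[0,0,0],[0,0,0],1]]'; python3 - <<'E'
from h import *
plan([.6042,.1756,.0158],R.from_quat([-6.20988783e-02,9.98069247e-01,4.63028418e-05,1.22686549e-03]))
E
```

```text
clock: 20.52
position: [0.6064, 0.1764, 0.024]
ee_rot: [0.004, -0.063, 0.998, 0.001]
contact_force: [-0.5, 0.2, -0.7]
width: 0.012
gripper_force: 119.7
t 20.52 cur axes mm [ 2.4 -0.6  8.1] turn u [0.01 0.06 0.01] tgt axes mm [ 2.3 -0.6  8.2]
```

```bash
python3 -m handwheel '[[[2.2,-0.6,4],[0,0.06,0],1],[[0,0,2.5],[0,0,0],1],[[0,0,0],[0,0,0],1],[[0,0,0],[0,0,0],1]]';python3 -m handwheel '[[[0,0,1],[0,0,0],1],[[0,0,0],[0,0,0],1]]'
```

```text
clock: 21.02
position: [0.6035, 0.1753, 0.0174]
ee_rot: [0.0, -0.063, 0.998, 0.001]
contact_force: [-1.9, 0.9, 6.9]
width: 0.012
gripper_force: 121.1
clock: 21.28
position: [0.6035, 0.1753, 0.0172]
ee_rot: [0.0, -0.063, 0.998, 0.001]
contact_force: [-3.0, -0.7, 11.6]
width: 0.0117
gripper_force: 121.5
```

```bash
python3 -m handwheel '[[[0,0,-0.8],[0,0,0],0.5],[[0,0,0],[0,0,0],0],[[0,0,0],[0,0,0],-0.3],[[0,0,0],[0,0,0],-0.3]]' 40; python3 -m handwheel '[[[0,0,-20],[0,0,0],-0.3],[[0,0,-40],[0,0,0],-0.3],[[0,0,-60],[0,0,0],-0.3],[[0,0,-60],[0,0,0],-0.3],[[0,0,0],[0,0,0],-0.3]]'; python3 - <<'E'
from h import *
plan(head(-2,-10,140),pose(HY))
E
```

```text
clock: 21.78
position: [0.6031, 0.1754, 0.0155]
ee_rot: [-0.001, -0.063, 0.998, 0.001]
contact_force: [-0.3, -0.3, 0.6]
width: 0.0556
gripper_force: 0.0
clock: 22.4
position: [0.6068, 0.1758, 0.2019]
ee_rot: [0.006, -0.063, 0.998, 0.001]
contact_force: [0.3, -0.6, -0.4]
width: 0.0554
gripper_force: 0.0
t 22.4 cur axes mm [  74.2 -186.2   60.7] turn u [0.04 0.1  3.53] tgt axes mm [   1.3 -200.1   61.9]
```

```bash
python3 -m handwheel '[[[0,0,0],[0.04,0.1,0.88],-0.3],[[0,0,0],[0,0,0.88],-0.3],[[0,0,0],[0,0,0.88],-0.3],[[0,0,0],[0,0,0.88],-0.3],[[0,-50,12],[0,0,0],-0.3],[[0,-50,12],[0,0,0],-0.3],[[0,-50,12],[0,0,0],-0.3],[[1,-45,12],[0,0,0],-0.3],[[0,0,0],[0,0,0],-0.3],[[0,0,0],[0,0,0],-0.3]]'; python3 - <<'E'
from h import *
s,p,r=st(); C=cam('wrist'); np.savez('w8',*C); im=snap('wrist','w8.png')
for z in(47,49,51): print(w2px(C,[head(-5,-46,z),head(-5,-38,z),head(5,-38,z),head(5,-46,z)]).round(1).tolist())
print(w2px(C,[head(0,43.5,38.3),head(0,0,33.5)]).round(1).tolist())
E
```

```text
clock: 23.65
position: [0.5549, -0.0137, 0.1485]
ee_rot: [-0.006, 0.122, 0.993, -0.002]
contact_force: [-0.4, -0.6, -0.5]
width: 0.0554
gripper_force: 0.0
[[321.6, 218.0], [311.7, 218.0], [312.1, 206.0], [322.1, 206.0]]
[[321.9, 218.7], [311.9, 218.7], [312.3, 206.7], [322.4, 206.7]]
[[322.2, 219.5], [312.1, 219.5], [312.5, 207.3], [322.7, 207.4]]
[[212.3, 208.7], [265.2, 207.2]]
```

View pics/w8.png

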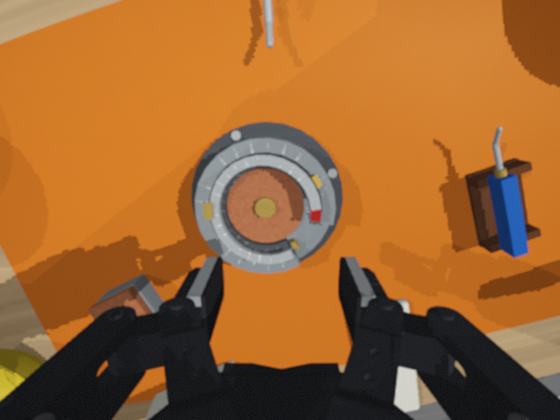

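```bash
python3 - <<'E'
from h import *
f=np.load('w8.npz'); C=[f['arr_%d'%i] for i in range(4)]
im=cv2.imread('pics/w8.png'); hsv=cv2.cvtColor(im,cv2.COLOR_BGR2HSV).astype(int);H,S,V=hsv[...,0],hsv[...,1],hsv[...,2]
red=((H<6)|(H>174))&(S>180)&(V>90); ys,xs=np.nonzero(red[200:232,300:335]); xs+=300;ys+=200
br=(H>17)&(H<32)&(S>110); hy,hx=np.nonzero(br[190:225,245:285])
print(len(xs),xs.min(),xs.max(),ys.min(),ys.max(),'hub',hx.mean()+245,hy.mean()+190)
w=px2w(C,(xs.mean(),ys.mean()),.0495); print((R.from_euler('z',-HY,degrees=True).apply(w-HC)*1e3).round(1))
Rt=pose(HY,0,-8); plan(head(-2,-41,70),Rt); plan(head(-2,-41,39.5),Rt)
E
```

```text
71 312 319 211 220 hub 264.84365781710915 207.24778761061947
[ -2.2 -40.9  49.5]
t 23.7 cur axes mm [-3.9 27.4 78.6] turn u [-1.39 -0.1   0.01] tgt axes mm [-3.  15.7 81.8]
t 23.7 cur axes mm [ -4.2  27.5 109.1] turn u [-1.39 -0.1   0.01] tgt axes mm [ -3.   11.4 112. ]
```

```bash
python3 -m handwheel '[[[0,0,0],[-0.7,-0.05,0],0.3],[[0,0,0],[-0.69,-0.05,0],0.3],[[-2,8,40],[0,0,0],0.3],[[-1.5,7.7,40],[0,0,0],0.3],[[0,0,0],[0,0,0],0.3],[[0,0,0],[0,0,0],0.3]]' 40; python3 - <<'E'
from h import *
Rt=pose(HY,0,-8); plan(head(-2.5,-41,39.5),Rt)
E
```

```text
clock: 24.45
position: [0.5659, 0.0114, 0.0731]
ee_rot: [0.01, 0.121, 0.99, 0.069]
contact_force: [-0.1, -0.3, 1.1]
width: 0.0301
gripper_force: 0.0
t 24.45 cur axes mm [ 1.  -4.3 33.3] turn u [-0.    0.02  0.02] tgt axes mm [ 0.9 -4.3 33.3]
```

```bash
python3 -m handwheel '[[[0.5,-2,14],[0,0,0],0.3],[[0.4,-1.5,12],[0,0,0],0.3],[[0,-0.8,5],[0,0,0],0.3],[[0,0,1],[0,0,0],0.3],[[0,0,0],[0,0,0],0.3]]' 40; python3 - <<'E'
from h import *
Rt=pose(HY,0,-8); plan(head(-2.5,-41,39.5),Rt)
E
```

```text
clock: 25.08
position: [0.5642, 0.0113, 0.0398]
ee_rot: [0.009, 0.122, 0.99, 0.069]
contact_force: [0.4, -0.5, -0.4]
width: 0.0301
gripper_force: 0.0
t 25.07 cur axes mm [-0.7  0.9  0.4] turn u [-0.    0.01  0.  ] tgt axes mm [-0.7  0.9  0.4]
```

```bash
python3 -m handwheel '[[[0,0.5,0],[0,0,0],0.6],[[0,0,0],[0,0,0],1],[[0,0,0],[0,0,0],1],[[0,0,0],[0,0,0],1],[[0,0,0],[0,0,0],1]]' 45
```

```text
clock: 25.7
position: [0.5647, 0.0119, 0.04]
ee_rot: [0.009, 0.121, 0.99, 0.069]
contact_force: [2.1, 1.1, 0.9]
width: 0.0061
gripper_force: 43.4
```

```bash
python3 -m handwheel '[[[0,0.3,-2],[-0.2,0,0],1],[[0,0.3,-2],[-0.2,0,0],1],[[0,0,0],[0,0,0],1]]'; python3 -m handwheel '[[[0,2,0.3],[0,0,0],1],[[0,2,0.3],[0,0,0],1],[[0,2,0.3],[0,0,0],1],[[0,0,0],[0,0,0],1]]'; python3 -m handwheel '[[[0,2,0.3],[0,0,0],1],[[0,2,0.3],[0,0,0],1],[[0,0,0],[0,0,0],1]]'
```

```text
clock: 26.08
position: [0.5645, 0.0117, 0.0441]
ee_rot: [0.012, 0.122, 0.988, 0.09]
contact_force: [2.7, 2.6, -0.3]
width: 0.0059
gripper_force: 43.4
clock: 26.58
position: [0.5651, 0.0181, 0.0439]
ee_rot: [0.011, 0.121, 0.989, 0.09]
contact_force: [0.2, 0.2, 0.1]
width: 0.006
gripper_force: 43.2
clock: 26.95
position: [0.5666, 0.0219, 0.0442]
ee_rot: [0.011, 0.121, 0.989, 0.09]
contact_force: [0.6, 0.3, -0.3]
width: 0.0063
gripper_force: 43.2
```

```bash
python3 -m handwheel '[[[0,0.5,-2],[0,0,0],1],[[0,0.5,-2],[0,0,0],1],[[0,0.5,-2],[0,0,0],1],[[0,0,0],[0,0,0],1]]'; python3 -m handwheel '[[[0,2,-10],[0,0,0],1],[[0,4,-20],[0,0,0],1],[[0,8,-40],[0,0,0],1],[[0,8,-40],[0,0,0],1],[[0,0,0],[0,0,0],1],[[0,0,0],[0,0,0],1]]'; python3 - <<'E'
from h import *
im=snap('top','top9.png'); w=snap('wrist','w9.png')
cv2.imwrite('pics/m9.png',np.hstack([cv2.resize(w,(400,300)),cv2.resize(im[130:280,210:410],(400,300))]))
b=cv2.cvtColor(cv2.imread('pics/top0.png'),cv2.COLOR_BGR2HSV).astype(int); m=(b[...,0]>105)&(b[...,0]<130)&(b[...,1]>150)
ys,xs=np.nonzero(m[205:285,370:460]);xs+=370;ys+=205; print(xs.min(),xs.max(),ys.min(),ys.max())
C=cam('top'); c=((xs.min()+xs.max())/2,(ys.min()+ys.max())/2); print(c,px2w(C,c,.045))
for x in (xs.min(),xs.max()): print(px2w(C,(x,c[1]),.045))
E
```

```text
clock: 27.45
position: [0.5669, 0.0219, 0.0506]
ee_rot: [0.012, 0.121, 0.988, 0.09]
contact_force: [0.6, -0.6, -0.9]
width: 0.0061
gripper_force: 43.3
clock: 28.2
position: [0.5665, 0.0239, 0.1624]
ee_rot: [0.011, 0.121, 0.989, 0.09]
contact_force: [-0.1, 0.8, -1.5]
width: 0.0059
gripper_force: 43.3
388 438 219 269
(np.float64(413.0), np.float64(244.0)) [ 0.46048255 -0.34461365  0.045     ]
[ 0.45908323 -0.27484029  0.045     ]
[ 0.46184877 -0.4147618   0.045     ]
```

View pics/m9.png

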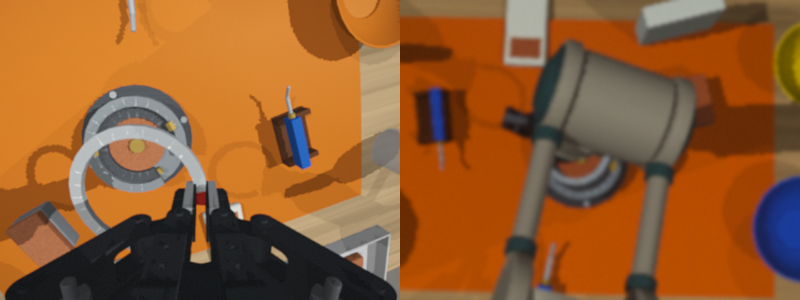

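```bash
python3 -m handwheel '[[[0,0,0],[0.87,0,0],1],[[0,0,0],[0.86,0,0],1],[[0,0,0],[0,0,0],1]]'; python3 - <<'E'
from h import *
plan([.471,-.304,.15],pose(HY))
E
```

```text
clock: 28.68
position: [0.5666, 0.0253, 0.1612]
ee_rot: [-0.001, 0.12, 0.993, 0.0]
contact_force: [-0.1, -0.2, -0.1]
width: 0.0061
gripper_force: 43.4
t 28.68 cur axes mm [  14.2 -342.6   11.2] turn u [ 0.   -0.02  0.03] tgt axes mm [  13.1 -342.6   11.2]
```

```bash
python3 -m handwheel '[[[1,-25,0],[0,0,0],1],[[2,-45,0],[0,0,0],1],[[2,-50,1],[0,0,0],1],[[2,-50,2],[0,0,0],1],[[2,-50,2],[0,0,0],1],[[2,-50,2],[0,0,0],1],[[2,-45,2],[0,0,0],1],[[1,-28,2],[0,0,0],1],[[0,0,0],[0,0,0],1],[[0,0,0],[0,0,0],1]]'; python3 - <<'E'
from h import *
plan([.471,-.304,.05],pose(HY))
E
```

```text
clock: 29.92
position: [0.47, -0.305, 0.1509]
ee_rot: [-0.0, 0.122, 0.993, 0.001]
contact_force: [0.1, 0.5, -0.7]
width: 0.0063
gripper_force: 43.5
t 29.93 cur axes mm [ -0.8   1.  100.9] turn u [ 0.02 -0.   -0.01] tgt axes mm [ -0.7   1.2 100.9]
```

```bash
python3 -m handwheel '[[[0,0,35],[0,0,0],1],[[0,0,40],[0,0,0],1],[[0,0,20],[0,0,0],1],[[0,0,6],[0,0,0],1],[[0,0,0],[0,0,0],1],[[0,0,0],[0,0,0],1],[[0,0,0],[0,0,0],0.3],[[0,0,0],[0,0,0],0.3],[[0,0,0],[0,0,0],0.3],[[0,0,0],[0,0,0],0.3]]'; python3 -m handwheel '[[[0,0,-20],[0,0,0],0.3],[[0,0,-50],[0,0,0],0.3],[[0,0,-50],[0,0,0],0.3],[[0,0,-50],[0,0,0],0.3],[[-30,50,0],[0,0,0],0.3],[[-30,50,0],[0,0,0],0.3],[[-30,50,0],[0,0,0],0.3],[[0,0,0],[0,0,0],0.3],[[0,0,0],[0,0,0],0.3]]'; python3 - <<'E'
from h import *
im=snap('top','top10.png'); w=snap('scene','s10.png')
cv2.imwrite('pics/m10.png',np.hstack([im[120:280,140:460],w[120:280,150:430]]))
E
```

```text
clock: 31.18
position: [0.4707, -0.3058, 0.0507]
ee_rot: [0.0, 0.122, 0.993, -0.0]
contact_force: [-0.5, -0.3, 0.4]
width: 0.0295
gripper_force: 0.0
clock: 32.3
position: [0.5936, -0.1819, 0.2202]
ee_rot: [-0.0, 0.121, 0.993, -0.0]
contact_force: [-0.0, -0.7, 0.5]
width: 0.0301
gripper_force: 0.0
```

View pics/m10.png

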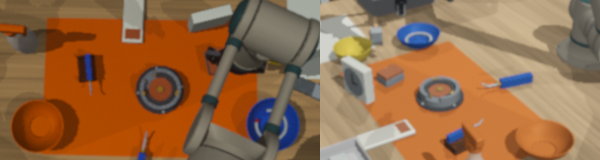

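The ring lies in the blue bowl at (275,125), the pick is on its rest at (90,68), and the head is empty at (161,88).

```bash
python3 -c "
from rig import manip; print(manip.sign_off())"
```

```text
the job is handed in; nothing more can be done
None
```

The job is done and handed in at about 32 s: the red end was prised up over the lip, the pick is back on its rest, the ring is in the blue bowl, and the final pictures show nothing else moved.

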